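Move a latched battery pack from the oxygen analyser to its charging dock

ROBOT

A 6-joint arm with a two-finger parallel gripper is mounted at the origin on the work surface. World frame = base frame: x ahead of the robot, y to its left, z up, the work surface at z = 0. Lengths are in m, angles in rad, forces in N, time in s.
With the tool pointing down it reaches from about 0.35 to 0.975 m from the base axis. Payload 4.9 kg.
Tool frame: the origin (TCP) lies on the centre line of the jaws, within the pads' length; the fingertips stand 14 mm ahead of it and the grasp point (between the pads) lies 5 mm behind it; z points along the fingers, y is the line along which they close (so a half turn about z gives the same grasp; the last joint's range is limited). The gripper opens to 85 mm and grips with 20 to 120 N. Pads are 22 mm wide; open, the fingers measure 114 mm over their backs; the gripper's body (76 mm by 85 mm) begins 54 mm behind the grasp point. The pads swing forward as they close: fully open they stand 13 mm farther back than shut.
Start: joints at [-1.284, 0.053, 1.613, -0, 1.476, -0.119], TCP at [0.247, -0.574, 0.245] pointing down, gripper open.
Joint ranges: [-3.01, 3.01], [-1.01, 2.22], [0.06, 2.58], [-1.02, 4.17], [0.09, 2.62], [-3.14, 3.14]. Speed limits (rad/s): [2.57, 2.57, 3.14, 3.14, 3.14, 3.14].

INTERFACE

Orientations are given as a unit quaternion [w, x, y, z].
In Python, from plant import * gives the robot as it stands.
- The arm moves only by the tool send_rows, never from a script. Its argument "steps" is a list of rows, each an object with "translation": the shift along the tool's x, y, z in cm, a list of three; "delta_rot": the turn, a rotation vector about the tool's x, y, z in rad, a list of three; "jaw": the finger opening in cm, from 0 to 8.54. In form: [{"translation": [dx, dy, dz], "delta_rot": [rx, ry, rz], "jaw": jaw}, ...]. A call has exactly 8 rows; each row is the pose to reach, as a shift and turn from the pose commanded when the call began, along the tool's axes at that moment; what a row does not reach only later rows make up. A row lasts 1/10 s, in which the tool goes at most 50 mm and 8.59 degrees, less where a joint would pass 70% of its speed; a pose out of reach is approached as far as the arm can. A call with a gripper value outside its range is refused whole. The fingers move at their own pace and stop on an object; the grip force is fixed at half the most. Time passes only in rows, so rows that repeat a pose let the fingers close, or fill a call up. It gives the time, the measured TCP pose, the force, the opening and the grip force at its end, in the units of the state.
- state(): the state, without advancing time (a new reading comes with each control period).
- grab_frame(name): name is "side" or "top"; returns a dict with "pixels" (420x560x3 uint8, blue, green, red), "range_z" (420x560 float32, m along the optical axis (not along the pixel's ray), 0 where there is no reading), "fx", "fy", "cx", "cy" (pixels), "dist" ([k1, k2, p1, p2, k3] as OpenCV has them; the pictures are not rectified), "rvec" (rotation vector, rad) and "tvec" (3), from world to camera coordinates, as OpenCV has them. Camera axes: x right, y down, z forward; pixel columns grow to the right and rows downward; lengths in m; the calibration is good to about 2 mm. A picture is of the moment at which its call begins.
- job_done(): hands the job in; it is judged then, once.
The state is a dict: "time": time; "joint_pos": joint angles; "joint_vel": joint speeds; "joint_efforts": joint torques, N m; "tool_pos": TCP position; "tool_rot": TCP orientation; "contact_force": force on the tool from outside, world axes, zero at the start; "ft_torque": the same for the moment, N m; "gripper_width": opening from 0.0 (shut) to 1.0 (fully open); "grasp_force": force on a finger pad.
Only numpy, scipy, OpenCV 4.12 (cv2) and the standard library are available. Lean on these libraries where they do the work, as an engineer would, in place of code of your own. Each camera call takes 0.05 s, during which the arm holds its last target. There are 200 camera calls.

TASK

Take the yellow battery pack out of the oxygen analyser by pinching its red snap tab inward while lifting it straight out, then push it gently down into the empty charging dock, tab to the dock's front as it was in the analyser, fully home so that its tab snaps out and latches. Pinch, pull and push gently so that nothing cracks, never pull against the latch, and leave the other things on the bench alone.

Things in the scene. Friction and masses are not known exactly. Their poses are not given: they have to be found in the camera images.
- pack: the yellow battery pack as a solid, 113 mm tall, 60 mm wide (its y) and 40 mm deep (its x, -20 to +20 mm), about 0.3 kg. Origin at the centre of its underside, z up. It starts latched upright in the analyser, its upper 58 mm standing out; a sprung red press tab stands on its -x side. It cracks if squeezed with more than 70 N from each side
- pack_center (a point): the centre of the yellow pack, 56.5 mm above its underside; axes as the pack's
- tab_pad (a point): centre of the outer face of the tab's red pad, 26 mm wide, 34 mm tall, 92 mm above the pack's underside (75 to 109 mm up). Pad face to the pack's plain back face is 46 mm across (x = -26 to +20 mm), 39 mm with the tab pressed in. Axes as the pack's; it moves with the tab
- tab (a joint): how far the tab is pressed inward, along the pack's +x: 0 sprung out, 0.007 m fully in; its spring takes 3.5 N at the start, 8.4 N fully in. Its catch, low inside the well, reaches 5 mm under the well's lip: pressed in nearly all the way (over 6 mm is sure) it comes free; let go with the pack at the bottom of the well it springs out under the lip and holds
- analyser_mouth (a point): centre of the mouth of the analyser's battery well, level with the analyser's top, 55 mm above the well's floor. Axes as the analyser's; the pack sits in it with the same axes (tab to -x)
- analyser: oxygen analyser, an aluminium box with a red front, 150 x 180 mm (x, y), 69 mm high, fixed to the bench. Origin at the centre of its underside. A sprung contact in the well's floor pushes the pack up against the latch with 8 N. It cracks if the pack is pulled or pushed against it with more than 50 N in all (spring included)
- dock_mouth (a point): centre of the mouth of the dock's well, level with the dock's top; axes as the dock's. The pack goes in with the same axes (tab to -x), 1.2 mm of play on each side, mouth flared by 5 mm. The grey insert that forms the well is adjustable: floor and lip lie up to 7 mm above or below the nominal 55 mm depth, unmeasured, so the bottom must be felt
- dock: charging dock, a black box with green marks, 120 x 140 mm (x, y), 69 mm high, fixed; origin under its centre. Over the last 6 mm a sprung contact in the floor pushes back with 3 to 8 N, then the floor is hard. Let go over 1.5 mm above the floor the pack does not latch and rises; pressing on its top with some 15 N then still clicks it home. It cracks if pressed with more than 50 N in all (spring included)
- driver: screwdriver with red handle, 170 mm, bystander; origin on its underside
- union_a: steel tube union, 34 mm across, 52 mm tall, bystander; origin at its underside
- union_b: a second such union, bystander
- cap_jar: red jar with white cap, 48 mm across, 60 mm tall, bystander; origin at its underside
- collar: steel collar, 48 mm across, 25 mm tall, bystander; origin at its underside
- gauge_block: brass block 75 x 30 x 22 mm, bystander; origin at its underside
Mind the look-alikes: they are no part of the job. Of the things shaped like the pack, the yellow one is meant. Leave any blue look-alike of the analyser alone.

How it is judged:
On the way, in this order (a step that is already met when the one before it is completed fails the run):
1. the pack is unlatched and lifted clear of the analyser, upright (z of pack_center in the frame of analyser_mouth above 0.055 m and angle between pack_center's own z axis and vertical below 0.3 rad), for 0.1 s.
2. the pack is down in the dock's well (z of pack_center in the frame of dock_mouth below 0.016 m and horizontal distance between pack_center and dock_mouth below 0.006 m), for 0.1 s.
At the end, for the whole second after the job is handed in: the pack stands latched in the dock: its centre within 4 mm of the well's axis in x and y and less than 12 mm above the mouth's level (nominal 1.5 mm above it, give or take the insert's 7 mm), tab on the dock's -x side and sprung out again to less than 2 mm pressed, upright within 0.08 rad, at rest (x of pack_center in the frame of dock_mouth between -0.004 and 0.004 m and y of pack_center in the frame of dock_mouth between -0.004 and 0.004 m and z of pack_center in the frame of dock_mouth below 0.012 m and x of tab_pad in the frame of dock_mouth below -0.018 m and value of joint tab below 0.002 m and angle between pack_center's own z axis and vertical below 0.08 rad and linear speed of pack below 0.02 m/s); the robot touches nothing.
It fails at once if the pack is pulled or pushed against the analyser with more than 50 N in all (contact force between pack and analyser above 50 N).
It fails at once if the pack is pressed against the dock with more than 50 N in all (contact force between pack and dock above 50 N).
It fails at once if the pack or its tab is squeezed with more than 70 N from each side (contact force between the fingers and pack above 140 N).
It fails at once if a bystander is moved more than 40 mm (distance of any of driver, union_a, union_b, cap_jar, collar, gauge_block from where it was at the start of the episode above 0.04 m).
It also fails if it takes over 61 s, if anything falls off the work surface, if the arm or the gripper's body presses on something with over 40 N, if the wrist force passes 120 N, or if a joint passes its speed limit or range.

## Working session

There is one attempt and no reset: what is moved stays moved. The work goes in short steps, Python scripts to look and compute and a tool call to move; the robot and the scene stay as the last step left them, time stands still between calls to the robot, and variables do not carry over. Pictures are saved under pics/ and viewed, at most 10 in all, crops included, and the job is handed in when it is done.

Besides the shell and the picture viewer there is one more tool, called after "Call:" as name(argument=value, ...) on one line, values as JSON. send_rows: Moves the arm, as the interface text tells. Its arguments: {"type":"object","properties":{"steps":{"type":"array","items":{"type":"object","properties":{"translation":{"type":"array","items":{"type":"number"}},"delta_rot":{"type":"array","items":{"type":"number"}},"jaw":{"type":"number"}}}}},"required":["steps"]}

```bash
mkdir -p pics; ls
cat > h.py <<'E'
from plant import *
import numpy as np, cv2
def cloud(f):
    h,w=f["range_z"].shape
    K=np.array([[f["fx"],0,f["cx"]],[0,f["fy"],f["cy"]],[0,0,1.]])
    u,v=np.meshgrid(np.arange(w),np.arange(h))
    p=cv2.undistortPoints(np.stack([u,v],-1).reshape(-1,1,2).astype(float),K,np.array(f["dist"],float)).reshape(h,w,2)
    z=f["range_z"].astype(float)
    c=np.dstack([p[...,0]*z,p[...,1]*z,z])
    R=cv2.Rodrigues(np.array(f["rvec"],float))[0]
    P=(c-np.array(f["tvec"]).ravel())@R
    P[z==0]=np.nan
    return P
E
python3 - <<'E'
from h import *
for n in("top","side"):
    f=grab_frame(n); cv2.imwrite(f"pics/{n}0.png",f["pixels"]); np.savez(f"{n}0.npz",P=cloud(f),I=f["pixels"])
    R=cv2.Rodrigues(np.array(f["rvec"],float))[0]; print(n,-R.T@np.array(f["tvec"]).ravel(),(f["range_z"]>0).mean())
print(state())
E
```

```text
pics
top [ 0.31990784 -0.02166903  1.39290759] 0.9959523809523809
side [-0.15012456  0.60413194  0.82684504] 0.9960756802721088
{'time': 0.1, 'joint_pos': array([-1.28397817e+00,  5.33089563e-02,  1.61416957e+00,  1.96625124e-05,
        1.47602022e+00, -1.19005008e-01]), 'joint_vel': array([ 0.00180407, -0.00169194, -0.00187476,  0.00109613, -0.00021093,
       -0.00090475]), 'joint_efforts': array([-8.70412950e-04, -3.94903386e+01, -3.71364784e+01, -1.14546169e-04,
        3.89299414e-03, -1.46618640e-05]), 'tool_pos': array([ 0.2465808 , -0.57370613,  0.24416702]), 'tool_rot': array([-9.50513477e-04,  9.79483727e-01,  2.01521017e-01, -7.01212293e-05]), 'contact_force': array([ 0.37775789,  0.12275195, -0.24607468]), 'ft_torque': array([-0.00606301,  0.04544988,  0.07308241]), 'grasp_force': 0.0, 'gripper_width': 1.0020846178820682}
```

View pics/top0.png

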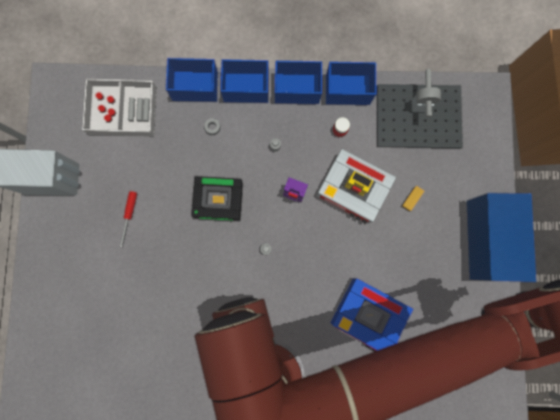

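View pics/side0.png

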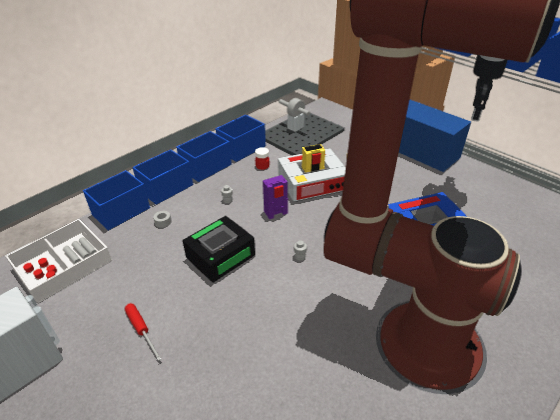

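The top view shows the yellow pack at (357,183) in the white analyser and the dock at (218,198). The purple look-alike is at (294,188). The side view shows the pack at (313,158) and the dock at (219,246). I'll measure from depth and zoom in.

Run:
```python
from h import *
T=np.load("top0.npz");S=np.load("side0.npz")
a=cv2.resize(T["I"][140:230,180:400],None,fx=3.6,fy=3.6,interpolation=cv2.INTER_CUBIC)
b=cv2.resize(S["I"][130:280,170:370],None,fx=3.6,fy=3.6,interpolation=cv2.INTER_CUBIC)[:, :]
cv2.imwrite("pics/topz.png",a); cv2.imwrite("pics/sidez.png",cv2.resize(b,(720,540)))
P=T["P"];I=T["I"];hsv=cv2.cvtColor(I,cv2.COLOR_BGR2HSV)
def rect(m,name):
    q=P[m];r=cv2.minAreaRect(q[:,:2].astype(np.float32)); print(name,len(q),r,np.round(np.nanmedian(q,0),4)); return q
v,u=np.mgrid[:420,:560]
def box(u0,u1,v0,v1): return (u>u0)&(u<u1)&(v>v0)&(v<v1)
z=P[...,2]
rect(box(310,400,145,228)&(z>.060)&(z<.078),"analyser top")
rect(box(335,385,165,205)&(z>.110),"pack top")
rect(box(335,385,165,205)&(z>.110)&(hsv[...,0]>18)&(hsv[...,0]<35)&(hsv[...,1]>120),"yellow")
rect(box(335,385,165,205)&(z>.110)&((hsv[...,0]<10)|(hsv[...,0]>170))&(hsv[...,1]>120),"red")
rect(box(185,250,170,228)&(z>.060)&(z<.078),"dock top")
rect(box(280,312,172,206)&(z>.04),"purple")
np.set_printoptions(linewidth=250)
print("pack z mm\n",(z[166:204:2,336:386:2]*1000).round())
print("dock z mm\n",(z[174:224:2,190:246:2]*1000).round())
```

```text
analyser top 2618 ((0.5637781620025635, -0.2573331594467163), (0.17953383922576904, 0.15327614545822144), 62.882511138916016) [ 0.5601 -0.255   0.0685]
pack top 327 ((0.5615279078483582, -0.2557526230812073), (0.05954119935631752, 0.04689142853021622), 63.33869934082031) [ 0.5625 -0.2561  0.1279]
yellow 163 ((0.5637586116790771, -0.25687268376350403), (0.05954119935631752, 0.03519627824425697), 63.33869934082031) [ 0.5591 -0.2555  0.1277]
red 35 ((0.5458024144172668, -0.24733330309391022), (0.024045279249548912, 0.010722965933382511), 63.93638610839844) [ 0.545  -0.2467  0.1219]
dock top 1581 ((0.5208432674407959, 0.15117567777633667), (0.14014700055122375, 0.12021710723638535), 87.75328063964844) [0.5203 0.1524 0.0682]
purple 376 ((0.5442777872085571, -0.07657107710838318), (0.05956188589334488, 0.046864304691553116), 69.89683532714844) [ 0.5423 -0.0757  0.1109]
pack z mm
 [[ 69.  66.  69.  67.  66.  66.  64.  67.  64.  68.  68.  67.  70.  71.  68.  72.  69.  72.  70.  66.   3.   5.   4.  -3.   1.]
 [ 70.  67.  67.  68.  68.  69.  71.  69.  69.  65.  68.  67.  67.  67.  68.  70.  68
[... 4406 characters left out ...]
  6.  2.]
 [-1. 66. 64. 73. 64. 67. 58. 64. 71. 69. 70. 65. 70. 69. 66. 72. 62. 69. 69. 70. 67. 69. 69. 67. 67. 38.  0. -1.]
 [-1. 66. 66. 67. nan 71. 64. 67. 68. 70. 74. 67. 67. 68. 68. 73. 69. 66. 67. 68. 65. 65. 66. 65. 72. 36.  3.  3.]
 [-0. 64. 67. 69. 71. 68. 70. 64. 70. 65. 68. 67. 69. 69. 70. 70. 67. 67. 69. 75. 67. 66. 68. 69. 72. 30. -3. -0.]
 [ 1. -3. -3. 21. 22. 42. 52. 53. 47. 48. 49. 49. 53. 59. 60. 65. 63. 67. 68. 67. 62. 69. 68. 67. 71. 29. -3.  1.]
 [-2.  3. -1. -2. -2. -1. -1. -1.  6. -1.  3. -3.  2. -2. 14. 24. 27. 30. 31. 33. 42. 42. 25. 34. 32. 12. -1. -2.]
 [-6.  1. -3.  3. -4.  1. -1.  0. -2. -2.  2. -2. -2.  1. -3. -3.  1. -5.  1.  5. -3.  1. -8.  6.  7. -7. -7.  4.]]
```

View pics/topz.png

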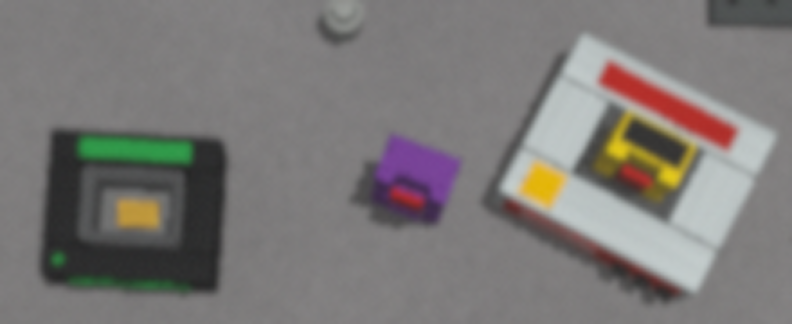

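View pics/sidez.png

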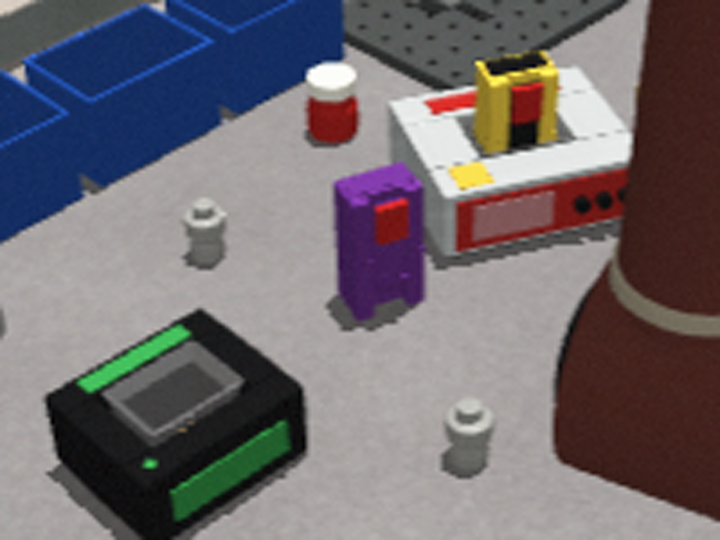

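The zooms show the pack's red tab facing the robot, on the analyser's red-panel side. The dock's green panel faces the robot too, so both have -x toward the robot. The purple pack stands between them, so I'll carry the pack above it. Next I'll measure the dock insert and work out the first move.

```bash
cat >> h.py <<'E'
from scipy.spatial.transform import Rotation as Ro
def tool():
    s=state(); q=s["tool_rot"]; return s,Ro.from_quat([q[1],q[2],q[3],q[0]])
def go(pos,yaw):   # yaw (deg) of tool y in world
    s,R=tool(); y=np.radians(yaw)
    Y=np.array([np.cos(y),np.sin(y),0]);Z=np.array([0,0,-1.]);X=np.cross(Y,Z)
    D=R.inv()*Ro.from_matrix(np.c_[X,Y,Z])
    print("t",s["time"],"shift cm",np.round(R.inv().apply(np.array(pos)-s["tool_pos"])*100,2),"rot",np.round(D.as_rotvec(),4),"pos",np.round(s["tool_pos"],4),"F",np.round(s["contact_force"],1),"M",np.round(s["ft_torque"],2),"w",round(s["gripper_width"]*85.4,1),"g",round(s["grasp_force"],1))
E
python3 - <<'E'
from h import *
T=np.load("top0.npz");P=T["P"];I=T["I"].astype(int)
np.set_printoptions(linewidth=250)
print(I[180:216:1,196:240:2].mean(-1).round().astype(int))
z=P[...,2]; v,u=np.mgrid[:420,:560]
g=I.mean(-1); 
R=Ro.from_euler('z',2.25,degrees=True).as_matrix()
q=(P-np.array([.5208,.1512,0]))@R.T   # dock frame
for nm,m in (("rim",(g>75)&(g<150)&(I.max(-1)-I.min(-1)<25)&(z>.058)&(z<.08)),("floor",(z>.008)&(z<.03)&(abs(q[...,0])<.03)&(abs(q[...,1])<.036))):
    m=m&(abs(q[...,0])<.045)&(abs(q[...,1])<.055)
    print(nm,m.sum(),np.percentile(q[m],[2,5,50,95,98],axis=0).round(4).tolist())
go([.5646,-.2574,.16],-26.8)
E
```

```text
[[ 45  44  50  76  91  91  91  91  91  92  89  89  89  87  87  87  87  86  79  50  45  45]
 [ 45  45  49  77  89  92  92  92  93  92  92  92  91  91  92  91  92  91  82  49  45  45]
 [ 44  45  48  71  86  88  89  89  90  90  89  90  91  91  92  92  92  93  82  49  45  44]
 [ 44  43  46  62  73  77  79  79  80  80  83  84  84  88  89  88  89  90  81  50  46  46]
 [ 43  41  41  50  58  61  61  63  63  66  68  70  71  76  77  80  81  80  73  48  46  46]
 [ 43  41  42  42  59  60  56  57  55  56  58  59  58  61  61  63  63  62  60  45  44  45]
 [ 43  43  43  50  71  72  69  67  66  66  67  66  63  61  60  57  55  50  46  42  42  42]
 [ 43  42  42  56  80  81  79  79  80  80  79  80  76  74  73  69  65  57  40  42  43  42]
 [ 44  43  45  62  85  84  82  80  82  81  81  83  81  80  80  80  77  70  40  42  44  43]
 [ 44  43  45  63  86  80  74  76  76  76  78  78  79  80  81  81  82  76  43  43  45  45]
 [ 44  43  44  64  87  78  66  66  69  70  71  71  73  72  75  74  79  76  44  42  43  45]
 [ 43  45  47  65  87  76  66  69  70  70  70  69  66  64  66  67  76  75  46  44  46  45]
 [ 43  4
[... 1916 characters left out ...]
  46  46  45  45  45  45  44  45  46  45  45  46  47  45  45  45  45  45  44]
 [ 51  46  45  45  45  46  44  45  47  45  44  45  45  46  47  46  47  46  45  47  46  43]
 [ 45  44  45  45  45  45  46  47  46  46  45  47  46  46  45  47  47  44  45  47  46  42]]
rim 231 [[-0.0286, -0.0389, 0.0614], [-0.0279, -0.0379, 0.0631], [0.0004, 0.0021, 0.0696], [0.0281, 0.0381, 0.0756], [0.0288, 0.0391, 0.0766]]
floor 265 [[-0.0268, -0.0274, 0.0132], [-0.0263, -0.0237, 0.0149], [0.0012, 0.0033, 0.0209], [0.0209, 0.0296, 0.0277], [0.0215, 0.0313, 0.0289]]
t 0.1 shift cm [ 41.7  -16.49   8.46] rot [-0.0017 -0.0009 -0.6972] pos [ 0.2466 -0.5737  0.2442] F [ 0.4  0.1 -0.2] M [-0.01  0.05  0.07] w 85.6 g 0.0
```

Call:
send_rows(steps=[{"translation":[3,-1.2,0.4],"delta_rot":[0,0,-0.06],"jaw":8.5},{"translation":[7.4,-2.9,1.2],"delta_rot":[0,0,-0.15],"jaw":8.5},{"translation":[11.8,-4.7,2],"delta_rot":[0,0,-0.22],"jaw":8.5},{"translation":[16.2,-6.4,2.9],"delta_rot":[0,0,-0.29],"jaw":8.5},{"translation":[20.6,-8.1,3.9],"delta_rot":[0,0,-0.36],"jaw":8.5},{"translation":[25,-9.9,4.8],"delta_rot":[0,0,-0.43],"jaw":8.5},{"translation":[29.4,-11.6,5.6],"delta_rot":[0,0,-0.5],"jaw":8.5},{"translation":[33,-13,6.4],"delta_rot":[0,0,-0.57],"jaw":8.5}])

```text
time: 0.9
tool_pos: [0.4998, -0.3222, 0.1804]
tool_rot: [-0.0, 0.882, 0.471, -0.0]
contact_force: [0.1, -1.2, 0.8]
gripper_width: 0.995
grasp_force: 0.0
```

```bash
python3 -c "
from h import *
go([.5646,-.2574,.16],-26.8)"
```

```text
t 0.9 shift cm [9.   1.77 2.04] rot [-0.0008 -0.0004 -0.1233] pos [ 0.4998 -0.3222  0.1804] F [ 0.1 -1.2  0.8] M [ 0.06 -0.05  0.02] w 85.0 g 0.0
```

Call:
send_rows(steps=[{"translation":[3,0.6,0.6],"delta_rot":[0,0,-0.05],"jaw":8.5},{"translation":[6,1.2,1.3],"delta_rot":[0,0,-0.1],"jaw":8.5},{"translation":[8.3,1.6,1.8],"delta_rot":[0,0,-0.123],"jaw":8.5},{"translation":[9,1.77,2],"delta_rot":[0,0,-0.123],"jaw":8.5},{"translation":[9.1,1.77,2],"delta_rot":[0,0,-0.123],"jaw":8.5},{"translation":[9.1,1.77,2],"delta_rot":[0,0,-0.123],"jaw":8.5},{"translation":[9.1,1.77,2],"delta_rot":[0,0,-0.123],"jaw":8.5},{"translation":[9.1,1.77,2],"delta_rot":[0,0,-0.123],"jaw":8.5}])

```text
time: 1.7
tool_pos: [0.5638, -0.2601, 0.1617]
tool_rot: [0.0, 0.853, 0.522, 0.0]
contact_force: [0.1, 0.0, -0.2]
gripper_width: 0.99
grasp_force: 0.0
```

```bash
python3 -c "
from h import *
go([.5646,-.2574,.101],-26.8)"
```

```text
t 1.7 shift cm [ 0.27 -0.05  6.07] rot [ 0.0006  0.0002 -0.0058] pos [ 0.5638 -0.2601  0.1617] F [ 0.1  0.  -0.2] M [ 0.06  0.07 -0.01] w 84.6 g 0.0
```

Call:
send_rows(steps=[{"translation":[0.27,-0.05,0.5],"delta_rot":[0,0,-0.006],"jaw":8.5},{"translation":[0.27,-0.05,1.5],"delta_rot":[0,0,-0.006],"jaw":8.5},{"translation":[0.27,-0.05,3],"delta_rot":[0,0,-0.006],"jaw":8.5},{"translation":[0.27,-0.05,4.5],"delta_rot":[0,0,-0.006],"jaw":8.5},{"translation":[0.27,-0.05,5.6],"delta_rot":[0,0,-0.006],"jaw":7.5},{"translation":[0.27,-0.05,6],"delta_rot":[0,0,-0.006],"jaw":6.5},{"translation":[0.27,-0.05,6.1],"delta_rot":[0,0,-0.006],"jaw":5.6},{"translation":[0.27,-0.05,6.1],"delta_rot":[0,0,-0.006],"jaw":5.6}])

```text
time: 2.5
tool_pos: [0.5653, -0.2566, 0.1005]
tool_rot: [0.0, 0.851, 0.525, 0.0]
contact_force: [0.1, -0.5, -0.4]
gripper_width: 0.658
grasp_force: 0.0
```

Run:
```python
from h import *
go([.5646,-.2574,.101],-26.8)
for n,r in(("top",(150,220,310,405)),("side",(110,220,240,390))):
    f=grab_frame(n);np.savez(n+"1.npz",P=cloud(f),I=f["pixels"]);a,b,c,d=r
    cv2.imwrite(f"pics/{n}1.png",cv2.resize(f["pixels"][a:b,c:d],None,fx=5,fy=5,interpolation=cv2.INTER_CUBIC))
```

```text
t 2.5 shift cm [-0.11 -0.02 -0.05] rot [0.0004 0.     0.0018] pos [ 0.5653 -0.2566  0.1005] F [ 0.1 -0.5 -0.4] M [-0.03 -0.02  0.04] w 56.2 g 0.0
```

View pics/side1.png

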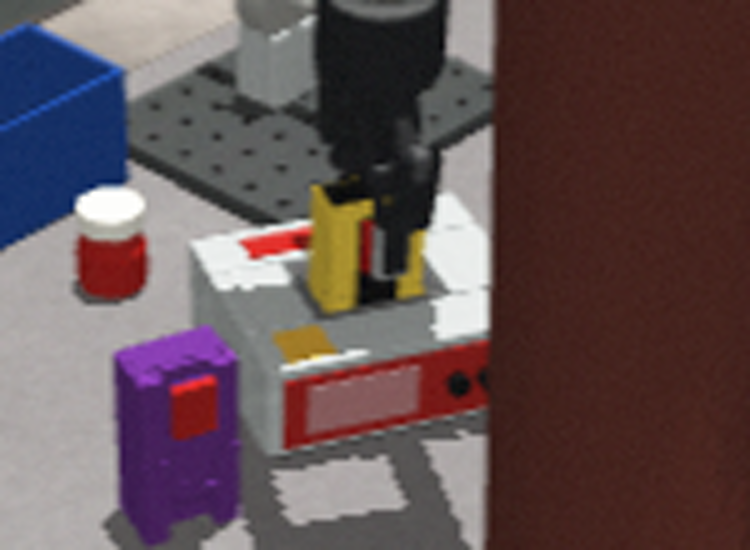

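The side view shows the near finger in front of the red pad (crop 390,240) with its tip clear of the analyser's top. I'll close gradually and watch the side force.

Call:
send_rows(steps=[{"translation":[-0.08,-0.02,0],"delta_rot":[0,0,0],"jaw":5.4},{"translation":[-0.08,-0.02,0],"delta_rot":[0,0,0],"jaw":5.2},{"translation":[-0.08,-0.02,0],"delta_rot":[0,0,0],"jaw":5.0},{"translation":[-0.08,-0.02,0],"delta_rot":[0,0,0],"jaw":4.8},{"translation":[-0.08,-0.02,0],"delta_rot":[0,0,0],"jaw":4.6},{"translation":[-0.08,-0.02,0],"delta_rot":[0,0,0],"jaw":4.5},{"translation":[-0.08,-0.02,0],"delta_rot":[0,0,0],"jaw":4.4},{"translation":[-0.08,-0.02,0],"delta_rot":[0,0,0],"jaw":4.4}])

```text
time: 3.4
tool_pos: [0.565, -0.2573, 0.1008]
tool_rot: [0.001, 0.851, 0.525, 0.0]
contact_force: [2.2, -0.5, 1.6]
gripper_width: 0.514
grasp_force: 6.7
```

```bash
python3 -c "
from h import *
go([.5646,-.2574,.101],-26.8)
s,R=tool();print('tool F',R.inv().apply(s['contact_force']))"
```

```text
t 3.4 shift cm [-0.03 -0.04 -0.02] rot [ 0.0016 -0.      0.0017] pos [ 0.565  -0.2573  0.1008] F [ 2.2 -0.5  1.6] M [-0.1  -0.35 -0.05] w 43.9 g 6.7
tool F [ 0.57120152  2.18013564 -1.60044777]
```

Call:
send_rows(steps=[{"translation":[0,0.05,0],"delta_rot":[0,0,0],"jaw":4.35},{"translation":[0,0.09,0],"delta_rot":[0,0,0],"jaw":4.3},{"translation":[0,0.13,0],"delta_rot":[0,0,0],"jaw":4.2},{"translation":[0,0.16,0],"delta_rot":[0,0,0],"jaw":4.15},{"translation":[0,0.2,0],"delta_rot":[0,0,0],"jaw":4.1},{"translation":[0,0.2,0],"delta_rot":[0,0,0],"jaw":4.05},{"translation":[0,0.2,0],"delta_rot":[0,0,0],"jaw":4.05},{"translation":[0,0.2,0],"delta_rot":[0,0,0],"jaw":4.05}])

```text
time: 4.2
tool_pos: [0.5666, -0.2581, 0.1006]
tool_rot: [0.0, 0.851, 0.525, 0.0]
contact_force: [2.1, -1.4, 4.2]
gripper_width: 0.479
grasp_force: 8.3
```

```bash
python3 -c "
from h import *
go([.5646,-.2574,.101],-26.8)
s,R=tool();print('tool F',R.inv().apply(s['contact_force']))"
```

```text
t 4.2 shift cm [-0.02 -0.21 -0.04] rot [0.001  0.     0.0017] pos [ 0.5666 -0.2581  0.1006] F [ 2.1 -1.4  4.2] M [-0.2  -0.52 -0.02] w 40.9 g 8.3
tool F [-0.30682766  2.52581034 -4.20546251]
```

Call:
send_rows(steps=[{"translation":[0,0.04,0],"delta_rot":[0,0,0],"jaw":4.0},{"translation":[0,0.08,0],"delta_rot":[0,0,0],"jaw":3.95},{"translation":[0,0.1,0],"delta_rot":[0,0,0],"jaw":3.9},{"translation":[0,0.1,0],"delta_rot":[0,0,0],"jaw":3.85},{"translation":[0,0.1,0],"delta_rot":[0,0,0],"jaw":3.8},{"translation":[0,0.1,0],"delta_rot":[0,0,0],"jaw":3.7},{"translation":[0,0.1,0],"delta_rot":[0,0,0],"jaw":3.6},{"translation":[0,0.1,0],"delta_rot":[0,0,0],"jaw":3.5}])

```text
time: 5.0
tool_pos: [0.5675, -0.2586, 0.1009]
tool_rot: [0.0, 0.851, 0.525, 0.0]
contact_force: [2.8, -0.7, 6.0]
gripper_width: 0.424
grasp_force: 51.4
```

```bash
python3 -c "
from h import *
go([.5646,-.2574,.101],-26.8)
s,R=tool();print('tool F',R.inv().apply(s['contact_force']))"
```

```text
t 5.0 shift cm [-0.02 -0.32 -0.01] rot [0.001  0.0001 0.0017] pos [ 0.5675 -0.2586  0.1009] F [ 2.8 -0.7  6. ] M [-0.26 -0.56 -0.02] w 36.2 g 51.4
tool F [ 0.59281462  2.82286877 -5.98785216]
```

Call:
send_rows(steps=[{"translation":[0,0,0],"delta_rot":[0,0,0],"jaw":3.3},{"translation":[0,0,0],"delta_rot":[0,0,0],"jaw":3.2},{"translation":[0,0,0],"delta_rot":[0,0,0],"jaw":3.2},{"translation":[0,0,-0.05],"delta_rot":[0,0,0],"jaw":3.2},{"translation":[0,0,-0.1],"delta_rot":[0,0,0],"jaw":3.2},{"translation":[0,0,-0.15],"delta_rot":[0,0,0],"jaw":3.2},{"translation":[0,0,-0.2],"delta_rot":[0,0,0],"jaw":3.2},{"translation":[0,0,-0.2],"delta_rot":[0,0,0],"jaw":3.2}])

```text
time: 5.8
tool_pos: [0.5674, -0.2585, 0.1024]
tool_rot: [0.0, 0.851, 0.525, 0.0]
contact_force: [4.5, -2.1, 3.7]
gripper_width: 0.418
grasp_force: 59.3
```

```bash
python3 -c "
from h import *
go([.5646,-.2574,.101],-26.8)
s,R=tool();print('tool F',R.inv().apply(s['contact_force']))"
```

```text
t 5.8 shift cm [-0.02 -0.3   0.14] rot [0.0007 0.0001 0.0018] pos [ 0.5674 -0.2585  0.1024] F [ 4.5 -2.1  3.7] M [-0.49 -1.04 -0.02] w 35.7 g 59.3
tool F [ 0.12462923  5.01058852 -3.69637598]
```

The pack came free with no downward resistance. Next I'll lift it straight up.

Call:
send_rows(steps=[{"translation":[0,0.03,-0.2],"delta_rot":[0,0,0],"jaw":3.2},{"translation":[0,0.05,-0.5],"delta_rot":[0,0,0],"jaw":3.2},{"translation":[0,0.05,-0.9],"delta_rot":[0,0,0],"jaw":3.2},{"translation":[0,0.05,-1.4],"delta_rot":[0,0,0],"jaw":3.2},{"translation":[0,0.05,-2],"delta_rot":[0,0,0],"jaw":3.2},{"translation":[0,0.05,-2.6],"delta_rot":[0,0,0],"jaw":3.2},{"translation":[0,0.05,-3],"delta_rot":[0,0,0],"jaw":3.2},{"translation":[0,0.05,-3],"delta_rot":[0,0,0],"jaw":3.2}])

```text
time: 6.6
tool_pos: [0.5667, -0.2582, 0.1304]
tool_rot: [-0.001, 0.851, 0.525, -0.001]
contact_force: [4.0, -2.5, -2.2]
gripper_width: 0.415
grasp_force: 61.3
```

```bash
python3 -c "
from h import *
go([.567,-.2585,.25],-26.8)
s,R=tool();print('tool F',R.inv().apply(s['contact_force']))"
```

```text
t 6.6 shift cm [-1.000e-02  1.000e-02 -1.196e+01] rot [-0.0025 -0.0001  0.0015] pos [ 0.5667 -0.2582  0.1304] F [ 4.  -2.5 -2.2] M [-0.56 -1.06 -0.14] w 35.4 g 61.3
tool F [-0.43699117  4.72746928  2.21804367]
```

Free with little resistance. I'll lift it to carrying height.

Call:
send_rows(steps=[{"translation":[0,0,-0.7],"delta_rot":[0,0,0],"jaw":3.2},{"translation":[0,0,-1.7],"delta_rot":[0,0,0],"jaw":3.2},{"translation":[0,0,-3],"delta_rot":[0,0,0],"jaw":3.2},{"translation":[0,0,-5],"delta_rot":[0,0,0],"jaw":3.2},{"translation":[0,0,-7.5],"delta_rot":[0,0,0],"jaw":3.2},{"translation":[0,0,-10],"delta_rot":[0,0,0],"jaw":3.2},{"translation":[0,0,-11.5],"delta_rot":[0,0,0],"jaw":3.2},{"translation":[0,0,-12],"delta_rot":[0,0,0],"jaw":3.2}])

```text
time: 7.4
tool_pos: [0.5673, -0.2585, 0.2535]
tool_rot: [-0.0, 0.851, 0.525, -0.0]
contact_force: [-0.6, -0.0, -3.2]
gripper_width: 0.409
grasp_force: 62.0
```

```bash
python3 -c "
from h import *
go([.521,.1512,.25],-2.25)"
```

```text
t 7.4 shift cm [ 34.52 -22.55   0.35] rot [-4.000e-04  0.000e+00 -4.266e-01] pos [ 0.5673 -0.2585  0.2535] F [-0.6 -0.  -3.2] M [-0.05 -0.05 -0.02] w 34.9 g 62.0
```

Call:
send_rows(steps=[{"translation":[1.7,-1.1,0],"delta_rot":[0,0,-0.02],"jaw":3.2},{"translation":[5,-3.3,0],"delta_rot":[0,0,-0.06],"jaw":3.2},{"translation":[8.5,-5.5,0],"delta_rot":[0,0,-0.1],"jaw":3.2},{"translation":[12,-7.8,0],"delta_rot":[0,0,-0.15],"jaw":3.2},{"translation":[15.5,-10.1,0],"delta_rot":[0,0,-0.19],"jaw":3.2},{"translation":[19,-12.4,0],"delta_rot":[0,0,-0.23],"jaw":3.2},{"translation":[22.5,-14.7,0],"delta_rot":[0,0,-0.28],"jaw":3.2},{"translation":[26,-17,0],"delta_rot":[0,0,-0.32],"jaw":3.2}])

```text
time: 8.2
tool_pos: [0.5303, 0.0524, 0.25]
tool_rot: [-0.002, 0.756, 0.655, -0.002]
contact_force: [0.8, 0.5, -3.2]
gripper_width: 0.414
grasp_force: 62.0
```

```bash
python3 -c "
from h import *
go([.521,.1512,.25],-2.25)"
```

```text
t 8.2 shift cm [ 9.65 -2.34  0.01] rot [-4.500e-03 -1.000e-04 -1.041e-01] pos [0.5303 0.0524 0.25  ] F [ 0.8  0.5 -3.2] M [-0.02  0.   -0.04] w 35.4 g 62.0
```

Call:
send_rows(steps=[{"translation":[3,-0.7,0],"delta_rot":[0,0,-0.03],"jaw":3.2},{"translation":[5.5,-1.3,0],"delta_rot":[0,0,-0.06],"jaw":3.2},{"translation":[7.5,-1.8,0],"delta_rot":[0,0,-0.08],"jaw":3.2},{"translation":[8.8,-2.1,0],"delta_rot":[0,0,-0.1],"jaw":3.2},{"translation":[9.5,-2.3,0],"delta_rot":[0,0,-0.104],"jaw":3.2},{"translation":[9.65,-2.34,0],"delta_rot":[0,0,-0.104],"jaw":3.2},{"translation":[9.65,-2.34,0],"delta_rot":[0,0,-0.104],"jaw":3.2},{"translation":[9.65,-2.34,0],"delta_rot":[0,0,-0.104],"jaw":3.2}])

```text
time: 9.0
tool_pos: [0.5236, 0.1481, 0.2522]
tool_rot: [0.0, 0.722, 0.692, -0.0]
contact_force: [0.6, -0.3, -2.9]
gripper_width: 0.415
grasp_force: 62.0
```

Run:
```python
from h import *
go([.521,.1512,.25],-2.25)
for n in("top","side"):
    f=grab_frame(n);np.savez(n+"2.npz",P=cloud(f),I=f["pixels"])
    P=cloud(f);hsv=cv2.cvtColor(f["pixels"],cv2.COLOR_BGR2HSV)
    near=(abs(P[...,0]-.52)<.1)&(abs(P[...,1]-.15)<.1)&(P[...,2]>.1)&(P[...,2]<.32)
    yel=near&(hsv[...,0]>18)&(hsv[...,0]<35)&(hsv[...,1]>100)
    red=near&((hsv[...,0]<10)|(hsv[...,0]>170))&(hsv[...,1]>120)
    for k,m in(("yel",yel),("red",red)):
        q=P[m]
        if len(q): 
            print(n,k,len(q),np.percentile(q,[2,50,98],axis=0).round(4).tolist())
    q=P[yel]; t=q[q[:,2]>np.percentile(q[:,2],98)-.008]; print("top rect",len(t),cv2.minAreaRect(t[:,:2].astype(np.float32)))
    u=np.argwhere(yel);c=u.mean(0).astype(int);a=f["pixels"][max(0,c[0]-60):c[0]+90,max(0,c[1]-75):c[1]+75]
    cv2.imwrite(f"pics/{n}2.png",cv2.resize(a,None,fx=4,fy=4,interpolation=cv2.INTER_CUBIC))
a,b=[cv2.resize(cv2.imread(f"pics/{n}2.png"),(400,400)) for n in("top","side")]
cv2.imwrite("pics/both2.png",np.hstack([a,b]))
```

```text
t 9.0 shift cm [ 0.29 -0.27  0.22] rot [-0.0002  0.0004 -0.0039] pos [0.5236 0.1481 0.2522] F [ 0.6 -0.3 -2.9] M [-0.06  0.06 -0.01] w 35.5 g 62.0
top yel 6 [[0.5271, 0.1176, 0.1711], [0.5323, 0.1179, 0.1906], [0.5356, 0.1182, 0.1961]]
top red 2 [[0.4911, 0.1335, 0.2813], [0.494, 0.1348, 0.2999], [0.4968, 0.1361, 0.3184]]
top rect 4 ((0.5303311347961426, 0.1180068701505661), (0.00037901580799371004, 0.007106446661055088), 87.21920776367188)
side yel 929 [[0.4999, 0.1228, 0.1686], [0.5078, 0.1729, 0.2207], [0.5415, 0.1803, 0.2797]]
side red 31 [[0.5025, 0.1602, 0.2394], [0.5053, 0.162, 0.2597], [0.5086, 0.165, 0.2758]]
top rect 114 ((0.5101015567779541, 0.16024121642112732), (0.042892150580883026, 0.068897545337677), 85.57203674316406)
```

View pics/both2.png

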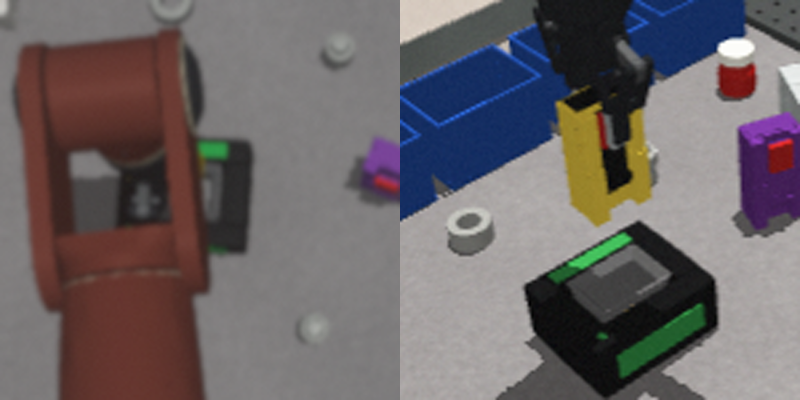

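The top view is blocked by the arm. The side view shows the pack upright above the dock with its tab to the front. I'll measure the pack and dock faces from the side camera, so calibration error cancels.

```bash
cat > m.py <<'E'
from h import *
f=grab_frame("side");P=cloud(f);I=f["pixels"];hsv=cv2.cvtColor(I,cv2.COLOR_BGR2HSV)
s,R=tool()
c=np.array([.5208,.1512,0]);Rz=Ro.from_euler('z',2.25,degrees=True).as_matrix()
q=(P-c)@Rz.T
yel=(abs(q[...,0])<.06)&(abs(q[...,1])<.06)&(q[...,2]>.085)&(q[...,2]<.3)&(hsv[...,0]>18)&(hsv[...,0]<35)&(hsv[...,1]>100)
yel=cv2.erode(yel.astype(np.uint8),np.ones((2,2)))>0
dk=(abs(q[...,0])<.09)&(abs(q[...,1])<.1)&(q[...,2]>.012)&(q[...,2]<.056)&(I.max(-1)<200)
def faces(a,hx,hy,nm):
    # front face (-x) and +y face: robust line fits in xy
    x0=np.percentile(a[:,0],8);y1=np.percentile(a[:,1],92)
    for it in range(4):
        fr=a[(a[:,1]<y1-.008)&(abs(a[:,0]-x0)<.006)]; sd=a[(a[:,0]>x0+.008)&(abs(a[:,1]-y1)<.006)]
        x0=np.median(fr[:,0]);y1=np.median(sd[:,1])
    pf=np.polyfit(fr[:,1],fr[:,0],1);ps=np.polyfit(sd[:,0],sd[:,1],1)
    pz=np.polyfit(fr[:,2],fr[:,0],1)[0],np.polyfit(sd[:,2],sd[:,1],1)[0]
    print(nm,len(fr),len(sd),"faces",x0.round(4),y1.round(4),"centre",(x0+hx).round(4),(y1-hy).round(4),"yaw deg",np.degrees(-np.arctan(pf[0])).round(2),np.degrees(np.arctan(ps[0])).round(2),"tilt x,y",np.round(pz,3), "zmin/max",np.percentile(a[:,2],[1,99]).round(4))
faces(q[yel],.02,.03,"pack")
faces(q[dk],.06,.07,"dock")
tq=(s["tool_pos"]-c)@Rz.T;print("tool in dock frame",tq.round(4))
go([.521,.1512,.25],-2.25)
E
python3 m.py
```

```text
pack 278 229 faces -0.0169 0.0276 centre 0.0031 -0.0024 yaw deg -0.38 -0.47 tilt x,y [ 0.005 -0.001] zmin/max [0.1673 0.2794]
dock 518 256 faces -0.0581 0.0712 centre 0.0019 0.0012 yaw deg 0.39 0.18 tilt x,y [-0.004  0.   ] zmin/max [0.0126 0.0558]
tool in dock frame [ 0.0029 -0.0028  0.2524]
t 9.15 shift cm [ 0.28 -0.28  0.24] rot [ 0.0001  0.0001 -0.0038] pos [0.5236 0.1482 0.2524] F [ 1.1 -0.5 -2.6] M [ 0.02  0.   -0.07] w 35.1 g 62.0
```

Call:
send_rows(steps=[{"translation":[0.1,0,0.5],"delta_rot":[0,0,-0.003],"jaw":3.2},{"translation":[0.2,-0.06,1.5],"delta_rot":[0,0,-0.005],"jaw":3.2},{"translation":[0.3,-0.1,3],"delta_rot":[0,0,-0.01],"jaw":3.2},{"translation":[0.36,-0.12,5],"delta_rot":[0,0,-0.01],"jaw":3.2},{"translation":[0.36,-0.12,6.5],"delta_rot":[0,0,-0.01],"jaw":3.2},{"translation":[0.36,-0.12,7.7],"delta_rot":[0,0,-0.01],"jaw":3.2},{"translation":[0.36,-0.12,8],"delta_rot":[0,0,-0.01],"jaw":3.2},{"translation":[0.36,-0.12,8],"delta_rot":[0,0,-0.01],"jaw":3.2}])

```text
time: 9.95
tool_pos: [0.5221, 0.1525, 0.1716]
tool_rot: [-0.0, 0.718, 0.696, -0.0]
contact_force: [0.2, -0.3, -2.4]
gripper_width: 0.414
grasp_force: 62.0
```

```bash
python3 m.py; python3 m.py
```

```text
pack 235 194 faces -0.0187 0.0319 centre 0.0013 0.0019 yaw deg 0.04 0.17 tilt x,y [ 0.008 -0.007] zmin/max [0.0873 0.199 ]
dock 517 247 faces -0.0581 0.0711 centre 0.0019 0.0011 yaw deg 0.37 0.13 tilt x,y [-0.006 -0.004] zmin/max [0.0126 0.0555]
tool in dock frame [0.0018 0.0015 0.1726]
t 10.0 shift cm [-0.14 -0.16 -7.74] rot [ 0.0004 -0.0001  0.0073] pos [0.5227 0.1526 0.1726] F [ 0.1 -0.3 -2.8] M [-0.03  0.01 -0.05] w 35.3 g 62.0
pack 239 197 faces -0.018 0.0321 centre 0.002 0.0021 yaw deg 0.25 0.49 tilt x,y [ 0.002 -0.007] zmin/max [0.0875 0.1998]
dock 523 259 faces -0.0583 0.0712 centre 0.0017 0.0012 yaw deg 0.35 0.14 tilt x,y [-0.004 -0.005] zmin/max [0.0128 0.0552]
tool in dock frame [0.0022 0.0015 0.1732]
t 10.05 shift cm [-0.15 -0.19 -7.68] rot [ 0.0015 -0.0003  0.0072] pos [0.523  0.1526 0.1732] F [ 0.1 -0.2 -3.1] M [0.01 0.01 0.01] w 34.8 g 62.0
```

Call:
send_rows(steps=[{"translation":[-0.05,0,0.4],"delta_rot":[0,0,0],"jaw":3.2},{"translation":[-0.08,0,0.8],"delta_rot":[0,0,0],"jaw":3.2},{"translation":[-0.08,0,1.1],"delta_rot":[0,0,0],"jaw":3.2},{"translation":[-0.08,0,1.4],"delta_rot":[0,0,0],"jaw":3.2},{"translation":[-0.08,0,1.7],"delta_rot":[0,0,0],"jaw":3.2},{"translation":[-0.08,0,2],"delta_rot":[0,0,0],"jaw":3.2},{"translation":[-0.08,0,2.2],"delta_rot":[0,0,0],"jaw":3.2},{"translation":[-0.08,0,2.3],"delta_rot":[0,0,0],"jaw":3.2}])

```text
time: 10.85
tool_pos: [0.5227, 0.1517, 0.1494]
tool_rot: [0.0, 0.718, 0.696, 0.0]
contact_force: [1.6, 0.3, -1.6]
gripper_width: 0.409
grasp_force: 62.1
```

```bash
python3 m.py
```

```text
pack 174 151 faces -0.018 0.0313 centre 0.002 0.0013 yaw deg -0.32 0.97 tilt x,y [ 0.009 -0.008] zmin/max [0.0873 0.1773]
dock 520 255 faces -0.0582 0.0712 centre 0.0018 0.0012 yaw deg 0.58 0.2 tilt x,y [-0.007  0.001] zmin/max [0.0125 0.0553]
tool in dock frame [0.0019 0.0006 0.1493]
t 10.9 shift cm [ -0.06  -0.16 -10.07] rot [ 0.0008 -0.0001  0.0072] pos [0.5227 0.1518 0.1493] F [ 1.2  0.3 -1.9] M [ 0.01 -0.31  0.04] w 35.3 g 62.1
```

Call:
send_rows(steps=[{"translation":[0,0,0.2],"delta_rot":[0,0,0],"jaw":3.2},{"translation":[0,0,0.4],"delta_rot":[0,0,0],"jaw":3.2},{"translation":[0,0,0.6],"delta_rot":[0,0,0],"jaw":3.2},{"translation":[0,0,0.8],"delta_rot":[0,0,0],"jaw":3.2},{"translation":[0,0,1],"delta_rot":[0,0,0],"jaw":3.2},{"translation":[0,0,1.2],"delta_rot":[0,0,0],"jaw":3.2},{"translation":[0,0,1.4],"delta_rot":[0,0,0],"jaw":3.2},{"translation":[0,0,1.5],"delta_rot":[0,0,0],"jaw":3.2}])

```text
time: 11.7
tool_pos: [0.5229, 0.1518, 0.1345]
tool_rot: [0.0, 0.718, 0.696, 0.0]
contact_force: [4.2, -0.0, -0.3]
gripper_width: 0.413
grasp_force: 62.7
```

```bash
python3 -c "
from h import *
go([.5227,.1518,.101],-2.25)"
```

```text
t 11.7 shift cm [ 0.   -0.02  3.35] rot [ 0.0013 -0.0001  0.0072] pos [0.5229 0.1518 0.1345] F [ 4.2 -0.  -0.3] M [ 0.02 -0.72  0.03] w 35.3 g 62.7
```

Call:
send_rows(steps=[{"translation":[0,0.03,0.2],"delta_rot":[0,0,0],"jaw":3.2},{"translation":[0,0.05,0.4],"delta_rot":[0,0,0],"jaw":3.2},{"translation":[0,0.06,0.6],"delta_rot":[0,0,0],"jaw":3.2},{"translation":[0,0.06,0.8],"delta_rot":[0,0,0],"jaw":3.2},{"translation":[0,0.06,1],"delta_rot":[0,0,0],"jaw":3.2},{"translation":[0,0.06,1.2],"delta_rot":[0,0,0],"jaw":3.2},{"translation":[0,0.06,1.4],"delta_rot":[0,0,0],"jaw":3.2},{"translation":[0,0.06,1.5],"delta_rot":[0,0,0],"jaw":3.2}])

```text
time: 12.5
tool_pos: [0.5232, 0.1517, 0.1193]
tool_rot: [0.0, 0.718, 0.696, 0.0]
contact_force: [3.5, 0.4, -0.2]
gripper_width: 0.416
grasp_force: 63.0
```

```bash
python3 -c "
from h import *
go([.5227,.1518,.101],-2.25)"
```

```text
t 12.5 shift cm [ 0.01 -0.05  1.83] rot [ 0.0006 -0.0001  0.0072] pos [0.5232 0.1517 0.1193] F [ 3.5  0.4 -0.2] M [-0.01 -0.78 -0.03] w 35.5 g 63.0
```

Fine. Now I'll feel for the bottom, about 1 mm per row.

Call:
send_rows(steps=[{"translation":[0,0.02,0.1],"delta_rot":[0,0,0],"jaw":3.2},{"translation":[0,0.03,0.2],"delta_rot":[0,0,0],"jaw":3.2},{"translation":[0,0.03,0.3],"delta_rot":[0,0,0],"jaw":3.2},{"translation":[0,0.03,0.4],"delta_rot":[0,0,0],"jaw":3.2},{"translation":[0,0.03,0.5],"delta_rot":[0,0,0],"jaw":3.2},{"translation":[0,0.03,0.6],"delta_rot":[0,0,0],"jaw":3.2},{"translation":[0,0.03,0.7],"delta_rot":[0,0,0],"jaw":3.2},{"translation":[0,0.03,0.7],"delta_rot":[0,0,0],"jaw":3.2}])

```text
time: 13.3
tool_pos: [0.5234, 0.1517, 0.1125]
tool_rot: [0.0, 0.718, 0.696, 0.0]
contact_force: [3.0, -0.2, 1.0]
gripper_width: 0.414
grasp_force: 63.2
```

```bash
python3 -c "
from h import *
go([.5227,.1518,.101],-2.25)"
```

```text
t 13.3 shift cm [ 0.01 -0.08  1.15] rot [ 0.0003 -0.      0.0073] pos [0.5234 0.1517 0.1125] F [ 3.  -0.2  1. ] M [-0.03 -0.73 -0.06] w 35.4 g 63.2
```

Call:
send_rows(steps=[{"translation":[0,0,0.05],"delta_rot":[0,0,0],"jaw":3.2},{"translation":[0,0,0.1],"delta_rot":[0,0,0],"jaw":3.2},{"translation":[0,0,0.15],"delta_rot":[0,0,0],"jaw":3.2},{"translation":[0,0,0.2],"delta_rot":[0,0,0],"jaw":3.2},{"translation":[0,0,0.25],"delta_rot":[0,0,0],"jaw":3.2},{"translation":[0,0,0.3],"delta_rot":[0,0,0],"jaw":3.2},{"translation":[0,0,0.3],"delta_rot":[0,0,0],"jaw":3.2},{"translation":[0,0,0.3],"delta_rot":[0,0,0],"jaw":3.2}])

```text
time: 14.1
tool_pos: [0.5235, 0.1518, 0.1096]
tool_rot: [0.0, 0.718, 0.696, 0.0]
contact_force: [1.6, -0.4, 5.7]
gripper_width: 0.412
grasp_force: 64.1
```

```bash
python3 -c "
from h import *
go([.5227,.1518,.101],-2.25)"
```

```text
t 14.1 shift cm [ 0.   -0.08  0.86] rot [ 0.0004 -0.0001  0.0073] pos [0.5235 0.1518 0.1096] F [ 1.6 -0.4  5.7] M [-0.08 -0.44 -0.  ] w 35.2 g 64.1
```

Call:
send_rows(steps=[{"translation":[0,0,0.05],"delta_rot":[0,0,0],"jaw":3.2},{"translation":[0,0,0.1],"delta_rot":[0,0,0],"jaw":3.2},{"translation":[0,0,0.1],"delta_rot":[0,0,0],"jaw":3.2},{"translation":[0,0,0.15],"delta_rot":[0,0,0],"jaw":3.2},{"translation":[0,0,0.15],"delta_rot":[0,0,0],"jaw":3.2},{"translation":[0,0,0.2],"delta_rot":[0,0,0],"jaw":3.2},{"translation":[0,0,0.2],"delta_rot":[0,0,0],"jaw":3.2},{"translation":[0,0,0.2],"delta_rot":[0,0,0],"jaw":3.2}])

```text
time: 14.9
tool_pos: [0.5235, 0.1518, 0.108]
tool_rot: [0.0, 0.718, 0.696, 0.0]
contact_force: [1.6, -0.7, 6.6]
gripper_width: 0.413
grasp_force: 64.4
```

```bash
python3 -c "
from h import *
go([.5227,.1518,.101],-2.25)"
```

```text
t 14.9 shift cm [-0.   -0.08  0.7 ] rot [ 0.0004 -0.0001  0.0073] pos [0.5235 0.1518 0.108 ] F [ 1.6 -0.7  6.6] M [-0.13 -0.2  -0.03] w 35.3 g 64.4
```

Call:
send_rows(steps=[{"translation":[0,0,0.03],"delta_rot":[0,0,0],"jaw":3.2},{"translation":[0,0,0.06],"delta_rot":[0,0,0],"jaw":3.2},{"translation":[0,0,0.09],"delta_rot":[0,0,0],"jaw":3.2},{"translation":[0,0,0.12],"delta_rot":[0,0,0],"jaw":3.2},{"translation":[0,0,0.15],"delta_rot":[0,0,0],"jaw":3.2},{"translation":[0,0,0.15],"delta_rot":[0,0,0],"jaw":3.2},{"translation":[0,0,0.15],"delta_rot":[0,0,0],"jaw":3.2},{"translation":[0,0,0.15],"delta_rot":[0,0,0],"jaw":3.2}])

```text
time: 15.7
tool_pos: [0.5236, 0.1518, 0.1068]
tool_rot: [0.0, 0.718, 0.696, 0.0]
contact_force: [2.4, -0.0, 9.4]
gripper_width: 0.416
grasp_force: 64.7
```

```bash
python3 -c "
from h import *
go([.5227,.1518,.101],-2.25)"
```

```text
t 15.7 shift cm [ 0.   -0.09  0.58] rot [ 0.0004 -0.      0.0072] pos [0.5236 0.1518 0.1068] F [ 2.4 -0.   9.4] M [-0.13 -0.02  0.01] w 35.6 g 64.7
```

Call:
send_rows(steps=[{"translation":[0,0,0.02],"delta_rot":[0,0,0],"jaw":3.2},{"translation":[0,0,0.04],"delta_rot":[0,0,0],"jaw":3.2},{"translation":[0,0,0.06],"delta_rot":[0,0,0],"jaw":3.2},{"translation":[0,0,0.08],"delta_rot":[0,0,0],"jaw":3.2},{"translation":[0,0,0.08],"delta_rot":[0,0,0],"jaw":3.2},{"translation":[0,0,0.08],"delta_rot":[0,0,0],"jaw":3.2},{"translation":[0,0,0.08],"delta_rot":[0,0,0],"jaw":3.2},{"translation":[0,0,0.08],"delta_rot":[0,0,0],"jaw":3.2}])

```text
time: 16.5
tool_pos: [0.5237, 0.1518, 0.1068]
tool_rot: [0.0, 0.718, 0.696, 0.0]
contact_force: [-0.6, -0.9, 12.3]
gripper_width: 0.414
grasp_force: 65.3
```

```bash
python3 -c "
from h import *
go([.5227,.1518,.101],-2.25)"
```

```text
t 16.5 shift cm [-0.   -0.1   0.58] rot [ 0.0002 -0.      0.0074] pos [0.5237 0.1518 0.1068] F [-0.6 -0.9 12.3] M [-0.18  0.38 -0.06] w 35.4 g 65.3
```

The bottom is reached: z no longer moves and the force is rising. I'll press a little more, then release.

Call:
send_rows(steps=[{"translation":[0,0,0.05],"delta_rot":[0,0,0],"jaw":3.2},{"translation":[0,0,0.1],"delta_rot":[0,0,0],"jaw":3.2},{"translation":[0,0,0.13],"delta_rot":[0,0,0],"jaw":3.2},{"translation":[0,0,0.13],"delta_rot":[0,0,0],"jaw":3.2},{"translation":[0,0,0.13],"delta_rot":[0,0,0],"jaw":7.0},{"translation":[0,0,0.13],"delta_rot":[0,0,0],"jaw":7.5},{"translation":[0,0,0.13],"delta_rot":[0,0,0],"jaw":8},{"translation":[0,0,0.1],"delta_rot":[0,0,0],"jaw":8.0}])

```text
time: 17.3
tool_pos: [0.5221, 0.1516, 0.1026]
tool_rot: [-0.001, 0.718, 0.696, -0.001]
contact_force: [-0.4, 0.5, -0.1]
gripper_width: 0.933
grasp_force: 0.0
```

```bash
cat > l.py <<'E'
import sys
exec(open("m.py").read())
red=(abs(q[...,0])<.06)&(abs(q[...,1])<.03)&(q[...,2]>.085)&(q[...,2]<.16)&((hsv[...,0]<10)|(hsv[...,0]>170))&(hsv[...,1]>120)
print("red",red.sum(),np.median(q[red],0).round(4) if red.any() else "")
v,u=np.argwhere(yel).mean(0).astype(int)
cv2.imwrite(sys.argv[1],cv2.resize(I[v-45:v+55,u-65:u+65],None,fx=5,fy=5,interpolation=cv2.INTER_CUBIC))
E
python3 l.py pics/l1.png
```

```text
pack 46 76 faces -0.0159 0.0315 centre 0.0041 0.0015 yaw deg 4.93 -0.2 tilt x,y [ 0.046 -0.021] zmin/max [0.0867 0.1361]
dock 528 253 faces -0.0581 0.0712 centre 0.0019 0.0012 yaw deg 0.37 0.22 tilt x,y [-0.006  0.005] zmin/max [0.0126 0.0556]
tool in dock frame [0.0016 0.0005 0.103 ]
t 17.35 shift cm [ -0.05  -0.17 -14.7 ] rot [-0.0022  0.0003  0.0073] pos [0.5224 0.1517 0.103 ] F [-0.7  0.5 -0.2] M [ 0.01  0.02 -0.02] w 80.0 g 0.0
red 83 [-0.0238  0.01    0.1178]
```

View pics/l1.png

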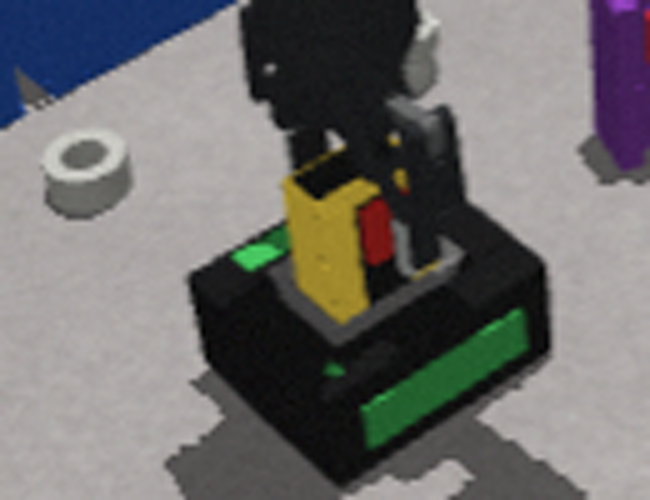

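The picture shows the pack deep in the dock with its red pad (crop 375,230) sprung out and the fingers clear. I'll retreat straight up.

Call:
send_rows(steps=[{"translation":[0,0,-0.5],"delta_rot":[0,0,0],"jaw":8.0},{"translation":[0,0,-1.5],"delta_rot":[0,0,0],"jaw":8.0},{"translation":[0,0,-3],"delta_rot":[0,0,0],"jaw":8.0},{"translation":[0,0,-5],"delta_rot":[0,0,0],"jaw":8.0},{"translation":[0,0,-7.5],"delta_rot":[0,0,0],"jaw":8.0},{"translation":[0,0,-10],"delta_rot":[0,0,0],"jaw":8.0},{"translation":[0,0,-11.5],"delta_rot":[0,0,0],"jaw":8.0},{"translation":[0,0,-12],"delta_rot":[0,0,0],"jaw":8.0}])

```text
time: 18.15
tool_pos: [0.5245, 0.1519, 0.2275]
tool_rot: [0.001, 0.718, 0.696, 0.002]
contact_force: [0.7, 0.2, 0.7]
gripper_width: 0.935
grasp_force: 0.0
```

```bash
python3 l.py pics/l2.png
python3 - <<'E'
from h import *
f=grab_frame("side");P=cloud(f);hsv=cv2.cvtColor(f["pixels"],cv2.COLOR_BGR2HSV)
m=(abs(P[...,0]-.523)<.03)&(abs(P[...,1]-.152)<.035)&(P[...,2]>.115)&(P[...,2]<.16)
z=P[m][:,2]; print(np.histogram(z,bins=np.arange(.115,.16,.003)))
E
```

```text
pack 102 77 faces -0.0165 0.0313 centre 0.0035 0.0013 yaw deg 0.44 1.75 tilt x,y [ 0.024 -0.016] zmin/max [0.0862 0.1363]
dock 527 256 faces -0.0581 0.0713 centre 0.0019 0.0013 yaw deg 0.41 0.26 tilt x,y [-0.011  0.002] zmin/max [0.0125 0.0558]
tool in dock frame [0.0034 0.0008 0.2267]
t 18.2 shift cm [-0.08 -0.31 -2.33] rot [ 0.0039 -0.0007  0.0073] pos [0.5243 0.1519 0.2267] F [0.2 0.1 0.4] M [ 0.07  0.06 -0.04] w 79.9 g 0.0
red 122 [-0.0239  0.0051  0.1168]
(array([ 26,  25,  29,  32,  54,  58, 161,  62,   0,   0,   0,   0,   0,
         0]), array([0.115, 0.118, 0.121, 0.124, 0.127, 0.13 , 0.133, 0.136, 0.139,
       0.142, 0.145, 0.148, 0.151, 0.154, 0.157]))
```

View pics/l2.png

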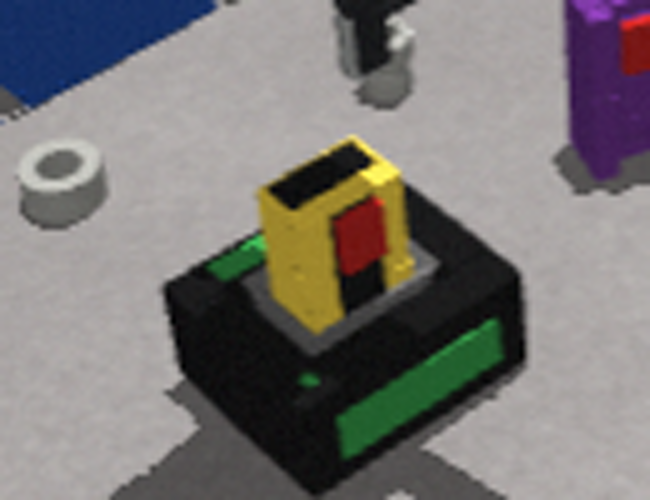

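The pack sits in the dock with its tab sprung out (pad at crop 360,235). Its top looks about 2 mm higher than when it was pressed down, so I can't tell if it latched. Pressing gently on the top with closed fingers will check it, and click it home if needed.

Call:
send_rows(steps=[{"translation":[0,0,0],"delta_rot":[0,0,0],"jaw":4},{"translation":[0,0,0],"delta_rot":[0,0,0],"jaw":0},{"translation":[0,0,1.5],"delta_rot":[0,0,0],"jaw":0},{"translation":[0,0,3],"delta_rot":[0,0,0],"jaw":0},{"translation":[0,0,4.5],"delta_rot":[0,0,0],"jaw":0},{"translation":[0,0,5.8],"delta_rot":[0,0,0],"jaw":0},{"translation":[0,0,6.5],"delta_rot":[0,0,0],"jaw":0},{"translation":[0,0,6.5],"delta_rot":[0,0,0],"jaw":0}])

```text
time: 19.05
tool_pos: [0.5223, 0.1516, 0.157]
tool_rot: [-0.001, 0.718, 0.696, -0.001]
contact_force: [-0.3, 0.0, 0.3]
gripper_width: 0.001
grasp_force: 0.0
```

```bash
python3 -c "
from h import *
go([.5236,.1518,.149],-2.25)"
```

```text
t 19.05 shift cm [0.03 0.13 0.8 ] rot [-0.0031  0.0006  0.0073] pos [0.5223 0.1516 0.157 ] F [-0.3  0.   0.3] M [ 0.03  0.01 -0.04] w 0.1 g 0.0
```

Call:
send_rows(steps=[{"translation":[0,0.05,0.2],"delta_rot":[0,0,0],"jaw":0},{"translation":[0,0.1,0.4],"delta_rot":[0,0,0],"jaw":0},{"translation":[0,0.1,0.55],"delta_rot":[0,0,0],"jaw":0},{"translation":[0,0.1,0.65],"delta_rot":[0,0,0],"jaw":0},{"translation":[0,0.1,0.75],"delta_rot":[0,0,0],"jaw":0},{"translation":[0,0.1,0.85],"delta_rot":[0,0,0],"jaw":0},{"translation":[0,0.1,0.9],"delta_rot":[0,0,0],"jaw":0},{"translation":[0,0.1,0.9],"delta_rot":[0,0,0],"jaw":0}])

```text
time: 19.85
tool_pos: [0.5242, 0.1517, 0.1499]
tool_rot: [-0.0, 0.718, 0.696, -0.0]
contact_force: [0.1, -0.8, 0.4]
gripper_width: -0.001
grasp_force: 0.0
```

```bash
python3 -c "
from h import *
go([.5236,.1518,.147],-2.25)"
```

```text
t 19.85 shift cm [ 0.01 -0.06  0.29] rot [-0.0002  0.      0.0073] pos [0.5242 0.1517 0.1499] F [ 0.1 -0.8  0.4] M [-0.04  0.08  0.02] w -0.1 g 0.0
```

Call:
send_rows(steps=[{"translation":[0,0,0.05],"delta_rot":[0,0,0],"jaw":0},{"translation":[0,0,0.1],"delta_rot":[0,0,0],"jaw":0},{"translation":[0,0,0.15],"delta_rot":[0,0,0],"jaw":0},{"translation":[0,0,0.2],"delta_rot":[0,0,0],"jaw":0},{"translation":[0,0,0.25],"delta_rot":[0,0,0],"jaw":0},{"translation":[0,0,0.3],"delta_rot":[0,0,0],"jaw":0},{"translation":[0,0,0.3],"delta_rot":[0,0,0],"jaw":0},{"translation":[0,0,0.3],"delta_rot":[0,0,0],"jaw":0}])

```text
time: 20.65
tool_pos: [0.5247, 0.1517, 0.1476]
tool_rot: [0.0, 0.718, 0.696, 0.0]
contact_force: [0.9, -0.3, 4.8]
gripper_width: 0.0
grasp_force: 2.2
```

```bash
python3 -c "
from h import *
go([.5236,.1518,.147],-2.25)"
```

```text
t 20.65 shift cm [ 0.   -0.11  0.06] rot [ 0.0011 -0.0002  0.0072] pos [0.5247 0.1517 0.1476] F [ 0.9 -0.3  4.8] M [-0.06 -0.18  0.01] w 0.0 g 2.2
```

Call:
send_rows(steps=[{"translation":[0,0,0.05],"delta_rot":[0,0,0],"jaw":0},{"translation":[0,0,0.1],"delta_rot":[0,0,0],"jaw":0},{"translation":[0,0,0.15],"delta_rot":[0,0,0],"jaw":0},{"translation":[0,0,0.2],"delta_rot":[0,0,0],"jaw":0},{"translation":[0,0,0.25],"delta_rot":[0,0,0],"jaw":0},{"translation":[0,0,0.25],"delta_rot":[0,0,0],"jaw":0},{"translation":[0,0,0.25],"delta_rot":[0,0,0],"jaw":0},{"translation":[0,0,0.25],"delta_rot":[0,0,0],"jaw":0}])

```text
time: 21.45
tool_pos: [0.5257, 0.1517, 0.1469]
tool_rot: [0.001, 0.718, 0.696, 0.001]
contact_force: [0.8, -1.1, 10.7]
gripper_width: 0.002
grasp_force: 5.5
```

```bash
python3 -c "
from h import *
go([.5236,.1518,.147],-2.25)"
```

```text
t 21.45 shift cm [ 0.01 -0.21 -0.01] rot [ 0.0036 -0.0001  0.0072] pos [0.5257 0.1517 0.1469] F [ 0.8 -1.1 10.7] M [-0.17  0.05  0.08] w 0.1 g 5.5
```

Call:
send_rows(steps=[{"translation":[0,0,0.05],"delta_rot":[0,0,0],"jaw":0},{"translation":[0,0,0.1],"delta_rot":[0,0,0],"jaw":0},{"translation":[0,0,0.15],"delta_rot":[0,0,0],"jaw":0},{"translation":[0,0,0.2],"delta_rot":[0,0,0],"jaw":0},{"translation":[0,0,0.2],"delta_rot":[0,0,0],"jaw":0},{"translation":[0,0,0.2],"delta_rot":[0,0,0],"jaw":0},{"translation":[0,0,0.2],"delta_rot":[0,0,0],"jaw":0},{"translation":[0,0,0.2],"delta_rot":[0,0,0],"jaw":0}])

```text
time: 22.25
tool_pos: [0.5265, 0.1517, 0.1469]
tool_rot: [0.002, 0.718, 0.696, 0.002]
contact_force: [-1.9, -0.9, 18.4]
gripper_width: 0.001
grasp_force: 9.1
```

```bash
python3 -c "
from h import *
go([.5236,.1518,.147],-2.25)"
```

```text
t 22.25 shift cm [-0.   -0.29 -0.01] rot [ 0.0054 -0.0002  0.0073] pos [0.5265 0.1517 0.1469] F [-1.9 -0.9 18.4] M [-0.32  0.5   0.01] w 0.1 g 9.1
```

Hard floor at 18 N, so it's home. I'll back off and check the height once more.

Call:
send_rows(steps=[{"translation":[0,0,-0.2],"delta_rot":[0,0,0],"jaw":0},{"translation":[0,0,-0.6],"delta_rot":[0,0,0],"jaw":0},{"translation":[0,0,-1.5],"delta_rot":[0,0,0],"jaw":0},{"translation":[0,0,-3],"delta_rot":[0,0,0],"jaw":0},{"translation":[0,0,-5],"delta_rot":[0,0,0],"jaw":0},{"translation":[0,0,-7],"delta_rot":[0,0,0],"jaw":0},{"translation":[0,0,-8],"delta_rot":[0,0,0],"jaw":0},{"translation":[0,0,-8],"delta_rot":[0,0,0],"jaw":0}])

```text
time: 23.05
tool_pos: [0.5251, 0.1518, 0.2246]
tool_rot: [0.001, 0.718, 0.696, 0.001]
contact_force: [0.5, 0.2, -0.1]
gripper_width: -0.001
grasp_force: 0.0
```

```bash
python3 l.py pics/l3.png; python3 l.py pics/l4.png | grep -E "pack|red"
```

```text
pack 104 77 faces -0.0159 0.0313 centre 0.0041 0.0013 yaw deg 0.27 -1.04 tilt x,y [ 0.023 -0.014] zmin/max [0.0869 0.1361]
dock 528 253 faces -0.0581 0.0713 centre 0.0019 0.0013 yaw deg 0.38 0.02 tilt x,y [-0.009  0.004] zmin/max [0.0123 0.0554]
tool in dock frame [0.0037 0.0007 0.2231]
t 23.1 shift cm [-0.07 -0.34 -2.7 ] rot [ 0.001  -0.0002  0.0074] pos [0.5245 0.1517 0.2231] F [-0.8 -1.1  0.5] M [-0.03  0.02  0.03] w -0.2 g 0.0
red 126 [-0.0236  0.0053  0.1182]
pack 103 73 faces -0.0157 0.0312 centre 0.0043 0.0012 yaw deg -0.26 -0.56 tilt x,y [ 0.014 -0.034] zmin/max [0.0869 0.1368]
red 124 [-0.0234  0.0052  0.1174]
```

The height didn't change and the tab is out, so it's latched. Handing in.

```bash
python3 -c "
from plant import *
print(job_done())"
```

```text
the job is handed in; nothing more can be done
None
```

I moved the yellow pack from the analyser to the charging dock and pressed it down to the hard floor; the camera shows its tab sprung out, and I handed the job in at about 23 s of the 61 s (the hand-in gave no verdict).

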